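Scoop soap nuts from the caddy tier into the bowl

TASK

Take the upright-handled scoop and use a corner of the pale green caddy tier as a backstop to scoop up at least two of the soap nuts in a single scoopful, without touching the nuts with the fingers. Tip them into the ceramic bowl, then stand the empty scoop upright on the tiled ledge, outside the tier, and let go. Spill no nut on the ledge, keep the bowl upright and in its place, and leave the other things alone.

Things in the scene. Friction and masses are not known exactly. Their poses are not given: they have to be found in the camera images.
- scoop: loose aluminium scoop, 120 g, mouth towards +x, z up, origin at centre of underside. Flat floor 2 thick, thinned to a sharp lip over its last 22, x = -44 to the lip at +40, y = -43 to 43; side walls 28 high (x to +30), back wall 32 high, inner face x = -40. Behind it an upright wooden handle 14 (x) by 22 (y), centred at x = -49, y = 0, from the underside to its top at z = 129; grip near the top. Starts standing.
- tier: pale green open-topped rectangular caddy tier (bin), fixed to the ledge. Origin at the centre of its underside, x along its length. Flat inner floor 5 above the ledge, x = -115 to 115, y = -75 to 75; walls 4 thick lean outwards 12 degrees up to the rim at 60, outside there about 265 by 185; inner corners rounded by about 2. Smooth plastic.
- lip (a point): middle of the scoop's front lip, at its underside
- corner1 (a point): inner floor corner of the tier, at tier x = 115, y = 75
- corner2 (a point): inner floor corner of the tier, at tier x = 115, y = -75
- corner3 (a point): inner floor corner of the tier, at tier x = -115, y = -75
- corner4 (a point): inner floor corner of the tier, at tier x = -115, y = 75
- nut1: a brown three-lobed soap nut (three fused spheres of radius 11, centres 5 from the nut's centre): 32 across, 22 high, 12 g; tumbles, does not roll freely. Origin at its centre. The four nuts are alike; at the start they lie apart on the tier's floor at tier x = 20 to 95, two on each side of its middle line.
- nut2: a brown three-lobed soap nut (three fused spheres of radius 11, centres 5 from the nut's centre): 32 across, 22 high, 12 g; tumbles, does not roll freely. Origin at its centre. The four nuts are alike; at the start they lie apart on the tier's floor at tier x = 20 to 95, two on each side of its middle line.
- nut3: a brown three-lobed soap nut (three fused spheres of radius 11, centres 5 from the nut's centre): 32 across, 22 high, 12 g; tumbles, does not roll freely. Origin at its centre. The four nuts are alike; at the start they lie apart on the tier's floor at tier x = 20 to 95, two on each side of its middle line.
- nut4: a brown three-lobed soap nut (three fused spheres of radius 11, centres 5 from the nut's centre): 32 across, 22 high, 12 g; tumbles, does not roll freely. Origin at its centre. The four nuts are alike; at the start they lie apart on the tier's floor at tier x = 20 to 95, two on each side of its middle line.
- bowl: white ceramic bowl, loose, about 0.3 kg, round, rim diameter 140, 55 high, flat foot of diameter about 63. Origin at the centre of its underside.
- mug: aluminium mug 84 wide, 90 high, a bystander, origin under its centre
- comb: wooden comb 160 long lying flat, a bystander
- oil: green bottle 56 wide, 170 high, a bystander, origin under its centre
- pumice: grey pumice stone 90 by 55 by 35, a bystander
There are look-alikes about, which are no part of the job. What is shaped like the scoop but red is not meant. Of the things that look like the bowl, take the one that is farthest to the robot's right at the start.

How it is judged:
By the outcome, as a careful person would: the job done as asked, in the order asked, and still so for the second after the job is handed in, with the robot touching nothing.
It also fails if it takes over 64 s, if anything falls off the work surface, if the arm or the gripper's body presses on something with over 40 N, if the wrist force passes 120 N, or if a joint passes its speed limit or range.

ROBOT

A 7-joint arm with a two-finger parallel gripper is mounted at the origin on the work surface. World frame = base frame: x ahead of the robot, y to its left, z up, the work surface at z = 0. Lengths are in m, angles in rad, forces in N, time in s.
With the tool pointing down it reaches from about 0.4 to 0.9 m from the base axis. Payload 5.5 kg.
Tool frame: the origin (TCP) lies midway between the tips of the shut fingers; the grasp point (between the pads) lies 19 mm behind it (manip.grip_depth is the distance from the TCP to the grasp point, in m); z points along the fingers, y is the line along which they close (so a half turn about z gives the same grasp; the last joint's range is limited). The gripper opens to 92 mm and grips with 3 to 60 N. Pads are 19 mm wide; open, the fingers measure 130 mm over their backs; the gripper's body (75 mm by 190 mm) begins 47 mm behind the grasp point.
Start: joints at [1.611, 0.501, -0.427, 1.55, 0.221, 1.138, -0.21], TCP at [0.144, -0.634, 0.227] pointing down, gripper open.
Joint ranges: [-2.88, 2.88], [-0.31, 2.03], [-1.54, 1.56], [0.2, 2.42], [-1.41, 4.55], [0.19, 2.02], [-2.57, 2.57]. Speed limits (rad/s): [2.57, 2.57, 3.14, 3.14, 3.14, 3.14, 3.14].

INTERFACE

Orientations are given as a unit quaternion [x, y, z, w].
In Python, from bench import manip, effector, viewer gives the robot as it stands. Calls block until the motion is done:
- manip.move_pose(position, orientation): joint-space move of the TCP to a pose.
- manip.servo_line(position, ori=None, vel=0.15): straight line of the TCP; ori=None keeps the orientation; vel is the mean speed in m/s.
- manip.movej(angles): joint-space move.
- effector.open_jaws() and effector.close(f_grip=None): open the fingers fully, or close them until they stop; f_grip is the grip in N (None keeps the last).
- manip.sleep(seconds).
- manip.solve_ik(position, orientation): joint angles nearest the present ones, or None.
- viewer.get_image(name): name is "scene" or "top"; returns the picture (384x512x3 uint8, red, green, blue); there is no depth.
- viewer.get_calibration(name): a dict with "vfov" (degrees; the focal length in pixels is half the picture's height over the tangent of half this angle, whatever the lens; pixels are square), "cx", "cy" (the principal point, pixels), "dist_coeffs" ([k1, k2, p1, p2, k3] as OpenCV has them; the pictures are not rectified), "eye" and "attitude" of the camera in the world. Camera axes: x right, y down, z forward; pixel columns grow to the right and rows downward; lengths in m; the calibration is good to about 2 mm. A picture is of the moment at which its call begins. get_calibration takes no time and is no camera call.
A pose or a line that the arm cannot do raises manip.PlanningError and nothing moves.
- manip.hand_in(): hands the job in; it is judged then, once.
Readings, each from a call of its own:
- manip.current_clock(): time.
- manip.current_q(): joint angles.
- manip.current_joint_velocities(): joint speeds.
- manip.current_tau(): joint torques, N m.
- manip.current_tool_pos(): TCP position.
- manip.current_tcp_rot(): TCP orientation.
- manip.current_force(): force on the tool from outside, world axes, zero at the start.
- manip.current_wrist_torque(): the same for the moment, N m.
- manip.current_finger_gap(): finger opening in m.
- manip.current_gripper_force(): force on a finger pad.
Only numpy, scipy, OpenCV 4.12 (cv2) and the standard library are available. Lean on these libraries where they do the work, as an engineer would, in place of code of your own. Each camera call takes 0.05 s, during which the arm holds its last target. There are 200 camera calls.

## Working session

There is one attempt and no reset: what is moved stays moved. The work goes in short steps, each a Python script; the robot and the scene stay as the last script left them, time stands still between calls to the robot, and variables do not carry over. Pictures are saved under pics/ and viewed, at most 10 in all, crops included, and the job is handed in when it is done.

```bash
ls; mkdir -p pics
python3 - <<'E'
from bench import manip, effector, viewer
import cv2
for n in("scene","top"):
    im=viewer.get_image(n); cv2.imwrite(f"pics/{n}0.png",cv2.resize(im[:,:,::-1],None,fx=1.5,fy=1.5,interpolation=cv2.INTER_CUBIC)); cv2.imwrite(f"pics/{n}0_raw.png",im[:,:,::-1])
    print(n,viewer.get_calibration(n))
print(manip.current_tcp_rot(),manip.current_clock())
E
```

```text
pics
scene {'vfov': 45.57171791276593, 'cx': 254.48644125240526, 'cy': 196.5662318856808, 'dist_coeffs': array([-0.01557909,  0.        ,  0.        ,  0.        ,  0.        ]), 'eye': array([1.62665274, 0.03596177, 1.49945442]), 'attitude': array([ 0.66435167,  0.67870361, -0.22048966, -0.22222189])}
top {'vfov': 43.96105468917751, 'cx': 262.3818071418183, 'cy': 187.44291086110698, 'dist_coeffs': array([-0.11491917,  0.        ,  0.        ,  0.        ,  0.        ]), 'eye': array([0.44711013, 0.06008977, 1.51507839]), 'attitude': array([-0.70111236,  0.7122518 , -0.02496562,  0.02270576])}
[ 9.93799486e-01  1.11183744e-01 -7.32227641e-05 -8.66878090e-04] 0.1
```

View pics/top0.png

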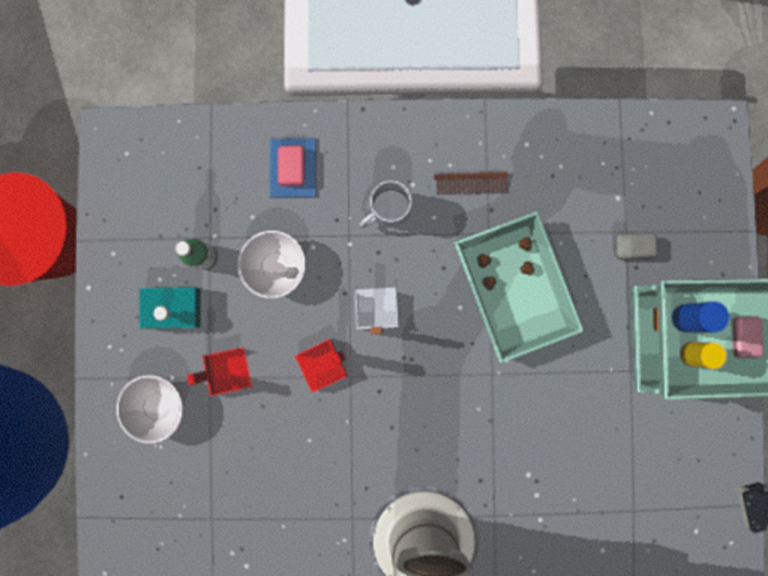

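View pics/scene0.png

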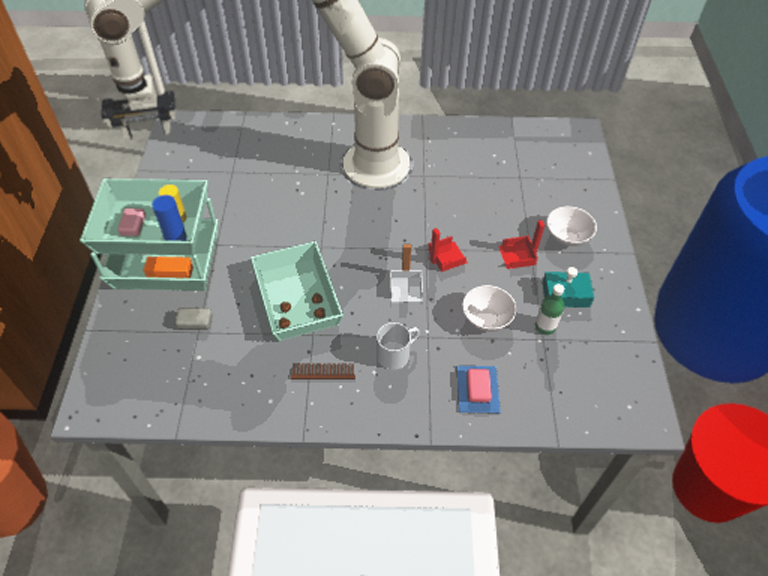

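Top view (1.5x): the aluminium scoop is at (376,310), with its handle at (376,330). The scoop look-alikes are red: (322,365) and (228,372). The bowl candidates are (272,264) and (150,409); the one farther to the robot's right is (272,264). The tier with nuts is at (518,288), and the shelf look-alike at (705,340). Next is one close crop to check these.

```bash
python3 - <<'E'
import cv2
im=cv2.imread("pics/top0_raw.png"); cv2.imwrite("pics/crop1.png",cv2.resize(im[130:250,230:390],None,fx=5,fy=5,interpolation=cv2.INTER_CUBIC))
E
cat > h.py <<'E'
import numpy as np, cv2
from scipy.spatial.transform import Rotation as R
from bench import manip, effector, viewer
def cal(n):
    c=viewer.get_calibration(n); f=192/np.tan(np.radians(c["vfov"])/2)
    K=np.array([[f,0,c["cx"]],[0,f,c["cy"]],[0,0,1]]); return K,c["dist_coeffs"],np.array(c["eye"]),R.from_quat(c["attitude"])
def back(n,uv,z):
    K,d,e,r=cal(n); p=cv2.undistortPoints(np.array(uv,float).reshape(-1,1,2),K,d).reshape(-1,2)
    v=r.apply(np.c_[p,np.ones(len(p))]); z=np.broadcast_to(z,(len(p),)); return e+v*((z-e[2])/v[:,2])[:,None]
def proj(n,P):
    K,d,e,r=cal(n); q=r.inv().apply(np.atleast_2d(P)-e); return cv2.projectPoints(q,np.zeros(3),np.zeros(3),K,d)[0].reshape(-1,2)
E
python3 - <<'E'
from h import *
np.set_printoptions(precision=4,suppress=True)
print(proj("top",[[0,0,0],[.144,-.634,.227]])*1.5, proj("scene",[[0,0,0],[.144,-.634,.227]])*1.5)
print(back("top",np.array([[272,264],[150,409],[376,310]])/1.5,[.055,.055,.03]))
E
```

```text
[[423.4921 540.4895]
 [767.5264 484.6307]] [[375.7815 163.4465]
 [147.4882 134.0225]]
[[0.585  0.3045 0.055 ]
 [0.2896 0.5607 0.055 ]
 [0.4878 0.0921 0.03  ]]
```

View pics/crop1.png

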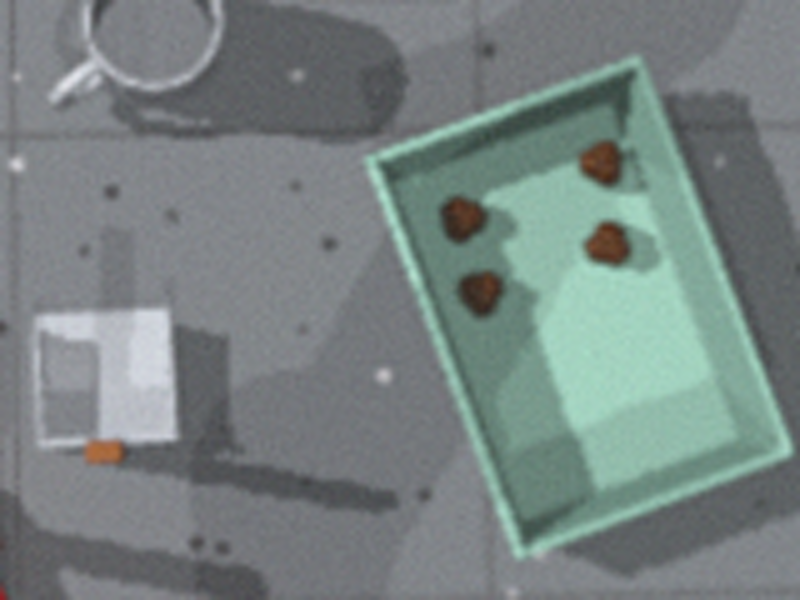

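The crop confirms the plain aluminium scoop. Its lip runs (36,315)–(170,308) and its orange wooden handle top is at (104,453). The tier rim corners are (367,158), (640,57), (793,452) and (521,558). The nuts are at (462,218), (480,294), (601,162) and (607,243).

Run:
```python
from h import *
np.set_printoptions(precision=4,suppress=True)
cr=lambda p:(np.array(p,float)+.5)/5-.5+[230,130]
rim=back("top",cr([(367,158),(640,57),(793,452),(521,558)]),.06)
print("rim",rim,[np.linalg.norm(rim[i]-rim[(i+1)%4]) for i in range(4)])
c=rim.mean(0); ax=(rim[0]+rim[1]-rim[2]-rim[3])[:2]; th=np.arctan2(ax[1],ax[0]); print("tier",c,th,np.degrees(th))
n=back("top",cr([(462,218),(601,162),(607,243),(480,294)]),.016)
Rt=np.array([[np.cos(th),np.sin(th)],[-np.sin(th),np.cos(th)]])
print("nuts",n,(n-c)[:,:2]@Rt.T)
h=back("top",cr([(104,453)]),.129); l=back("top",cr([(36,315),(170,308)]),.001);b=back("top",cr([(38,443),(177,438)]),.032)
print("handle",h,"lip",l,"back",b, "yaw",np.degrees(np.arctan2(*( (l.mean(0)-h[0])[[1,0]]))),np.linalg.norm((l.mean(0)-h[0])[:2]))
u=l[0]-l[1]; print("yaw lip",np.degrees(np.arctan2(-u[0],u[1])),np.linalg.norm(u))
print(proj("scene",np.r_[rim,n,h,l])*1.5)
```

```text
rim [[ 0.6244 -0.0718  0.06  ]
 [ 0.6853 -0.2433  0.06  ]
 [ 0.4387 -0.3313  0.06  ]
 [ 0.3773 -0.161   0.06  ]] [np.float64(0.18202376360650518), np.float64(0.2617430597209573), np.float64(0.18108994261044933), np.float64(0.26276145337679147)]
tier [ 0.5314 -0.2019  0.06  ] 0.34455455793600154 19.74152198172869
nuts [[ 0.5906 -0.1353  0.016 ]
 [ 0.6252 -0.2252  0.016 ]
 [ 0.5733 -0.2275  0.016 ]
 [ 0.5421 -0.1456  0.016 ]] [[ 0.0782  0.0426]
 [ 0.0803 -0.0536]
 [ 0.0308 -0.0383]
 [ 0.0291  0.0494]]
handle [[0.4457 0.0913 0.129 ]] lip [[0.5341 0.1363 0.001 ]
 [0.5373 0.0507 0.001 ]] back [[0.4525 0.1345 0.032 ]
 [0.4543 0.0479 0.032 ]] yaw 1.4174160971595842 0.08997097749488958
yaw lip 2.099043689820384 0.08557105875465115
[[341.9837 313.6493]
 [272.3199 332.1632]
 [250.3234 255.7783]
 [314.5673 239.9135]
 [319.2386 312.2039]
 [283.8789 322.3398]
 [285.0297 306.1682]
 [316.7343 297.3213]
 [406.5322 244.1937]
 [421.4764 300.3048]
 [389.8477 300.6076]]
```

```bash
cat >> h.py <<'E'
np.set_printoptions(precision=4,suppress=True)
TIER=np.array([.5314,-.2019]); TH=0.3446; BOWL=np.array([.585,.3045])
YAW0=np.radians(1.8); HXY=np.array([.4457,.0913]); ZG=0.093
def tool(yaw,pitch,flip=0):
    "scoop yaw, pitch>0 lip up; tool y along scoop -+x"
    S=R.from_euler('z',yaw)*R.from_euler('y',-pitch)
    M=np.array([[0,1,0],[1,0,0],[0,0,-1]]).T   # tool x->scoop y, y->scoop x, z->-z
    return S, S*R.from_matrix(M)*R.from_euler('z',np.pi*flip)
def pose(pt,loc,yaw,pitch,flip=0):
    "TCP pose so that scoop-frame point loc sits at world pt"
    S,T=tool(yaw,pitch,flip); return np.array(pt)+S.apply(np.array([-.049,0,ZG])-loc),T.as_quat()
LIP=np.array([.04,0,0]); HEEL=np.array([-.056,0,0])
def tier(x,y,z): c,s=np.cos(TH),np.sin(TH); return np.array([TIER[0]+c*x-s*y,TIER[1]+s*x+c*y,z])
E
python3 - <<'E'
from h import *
for fl in (0,1):
    print("flip",fl)
    T=tool(YAW0,0,fl)[1].as_quat()
    for z in(.093,.25): print("grasp",manip.solve_ik([*HXY,z],T))
    for x,z,p in((0,.09,0),(0,.005,-.035),(.114,.005,-.035),(.118,.04,.4),(.08,.15,.4)):
        print("tier",x,z,p,manip.solve_ik(*pose(tier(x,.027,z),LIP,TH,p,fl)))
    for yd in range(-180,180,30):
        r=[manip.solve_ik(*pose([*BOWL,z],LIP,np.radians(yd),p,fl)) for p,z in((.4,.15),(-.7,.085),(-1.0,.085),(-1.3,.085))]
        print("pour",yd,[q is not None for q in r], r[2])
print("oil",back("top",np.array([[185,247]])/1.5,.17))
E
```

```text
flip 0
grasp [ 0.7094  0.6806 -1.2258  2.1179  0.8196  0.9446 -0.9573]
grasp [ 0.8571  0.297  -1.282   1.9749  0.3201  1.1011 -0.53  ]
tier 0 0.09 0 [ 1.2144  0.385  -0.9911  1.9865  0.3898  0.9734  0.3762]
tier 0 0.005 -0.035 [ 1.1111  0.5511 -0.929   2.0226  0.5964  0.8923  0.1886]
tier 0.114 0.005 -0.035 [ 0.9447  0.7312 -0.9825  1.8079  0.7181  1.0412  0.0121]
tier 0.118 0.04 0.4 [ 1.157   0.514  -0.8243  2.1525  0.2586  0.3424  0.569 ]
tier 0.08 0.15 0.4 [ 1.5817  0.3539 -1.2087  2.1234  0.0895  0.5977  0.7215]
pour -180 [True, True, True, True] [-0.0368  0.6144 -1.0829  2.2813  1.9139  1.2599  0.7748]
pour -150 [False, True, False, False] None
pour -120 [True, True, True, True] [-1.1015  0.9608  1.354   2.2804  4.2489  1.6333 -0.8713]
pour -90 [True, True, True, True] [ 0.6464  0.7858 -0.8753  1.8267 -0.6161  0.7938 -1.1618]
pour -60 [True, True, True, True] [ 0.4248  1.0081 -0.8504  1.352  -0.2644  1.3375 -1.1904]
pour -30 [True, True, True, False] [ 0.1506  1.2548 -0.9739  0.8323  0.0537  1.8909 -1.1091]
pour 0 [True, True, False, False] None
pour 30 [True, True, False, False
[... 1074 characters left out ...]
our -90 [True, True, True, True] [ 0.6111  0.7588 -0.8196  1.8278 -0.6744  0.8157  2.0241]
pour -60 [True, True, True, True] [ 0.5826  1.265  -1.3107  1.3458  0.1883  1.3375  1.6282]
pour -30 [True, True, True, False] [ 0.2114  1.3769 -1.3116  0.8282  0.3223  1.9249  1.8828]
pour 0 [True, True, False, False] None
pour 30 [True, False, False, False] None
pour 60 [True, True, False, False] None
pour 90 [True, True, True, False] [-0.7715  1.0552 -0.2063  0.941   0.7607  1.9981 -2.518 ]
pour 120 [True, True, True, True] [-0.5987  0.8933 -0.6471  1.4396  1.1918  1.8241 -2.5358]
pour 150 [True, True, True, True] [-0.1792  1.0646 -1.3051  1.8958  1.7705  1.9801 -2.4356]
oil [[0.6097 0.4532 0.17  ]]
```

```bash
cat > a.py <<'E'
from h import *
T=tool(YAW0,0)[1].as_quat()
manip.servo_line([.144,-.634+.05,.40],vel=.2)
manip.move_pose([*HXY,.36],T); print(manip.current_q(),manip.current_clock())
manip.servo_line([*HXY,.20],vel=.2)
manip.servo_line([*HXY,ZG],vel=.08)
f0=manip.current_force(); effector.close(40); manip.sleep(.2)
print(manip.current_finger_gap(),manip.current_tool_pos(),f0,manip.current_force(),manip.current_clock())
manip.servo_line([*HXY,ZG+.12],vel=.15); print(manip.current_force(),manip.current_wrist_torque(),manip.current_finger_gap())
p,q=pose(tier(0,.027,.09),LIP,TH,0); manip.servo_line(p,q,vel=.15)
print(manip.current_tool_pos()-p,manip.current_q(),manip.current_clock(),manip.current_force())
im=viewer.get_image("top")
for P in (p,tier(0,.027,.09)): print(proj("top",P))
cv2.imwrite("pics/top1.png",cv2.resize(im[130:250,230:390,::-1],None,fx=5,fy=5,interpolation=cv2.INTER_CUBIC))
E
python3 a.py
```

```text
[ 0.7738  0.0536 -1.0551  1.8183  0.0482  1.2971 -0.2645] 3.7667
0.013672564217781433 [0.4459 0.0914 0.0931] [-0.3375  0.1297 -0.6598] [1.3954 0.6588 0.0224] 7.5917
[-0.1505 -0.5527 -1.951 ] [-0.0473 -0.0964 -0.0108] 0.014102399251499715
[0.0002 0.0007 0.0001] [ 1.1711  0.3627 -0.9335  1.9879  0.3549  0.9621  0.407 ] 10.6917 [-0.3652 -0.0461 -0.1666]
[[356.0758 220.9744]]
[[339.2945 193.2109]]
```

View pics/top1.png

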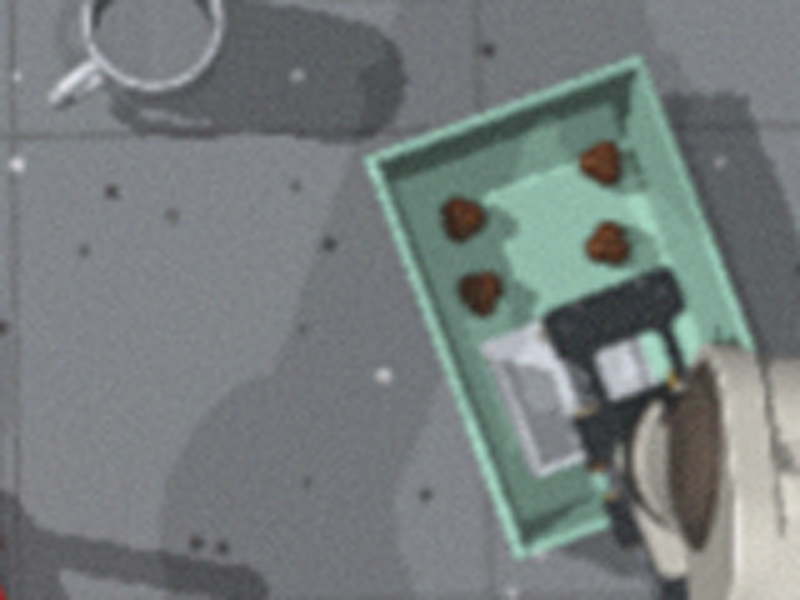

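The scoop is held over the tier, with its left lip corner at crop (482,343) and all four nuts undisturbed. I'll check that corner against the prediction as I lower it.

```bash
cat > b.py <<'E'
from h import *
print("pred",(proj("top",tier(0,.070,.09))-[230,130]+.5)*5-.5, "rear-left wall top",(proj("top",tier(-.084,.070,.122))-[230,130]+.5)*5-.5)
def go(x,y,z,p,v): manip.servo_line(*pose(tier(x,y,z),LIP,TH,p),vel=v)
go(0,.027,.02,-.03,.1); manip.sleep(.2); F0=manip.current_force()
for z in np.arange(.010,.0005,-.001):
    go(0,.027,z,-.03,.02); f=manip.current_force()-F0; print(round(z,4),f)
    if f[2]>3: break
print(manip.current_clock(),manip.current_wrist_torque())
E
python3 b.py
```

```text
pred [[482.1923 343.2644]] rear-left wall top [[540.8885 474.7093]]
0.01 [-1.0278  0.1656 -0.2243]
0.009 [-0.4369  0.6004  0.3237]
0.008 [-0.409   1.913  -0.4131]
0.007 [-0.1793  1.4088  0.5356]
0.006 [-0.3486  0.5508  0.0879]
0.005 [-0.4462  1.2387  0.4477]
0.004 [-3.7967  0.9064  7.9626]
13.9167 [0.2381 0.2318 0.0359]
```

```bash
cat > c.py <<'E'
from h import *
def go(x,y,z,p,v): manip.servo_line(*pose(tier(x,y,z),LIP,TH,p),vel=v)
Z=.0043
go(0.075,.027,Z,-.03,.06); print(manip.current_force())
for x in (.085,.092,.098,.103,.107,.110,.112,.114):
    go(x,.028,Z,-.03,.04); f=manip.current_force(); print(x,f)
    if np.hypot(*f[:2])>22: break
im=viewer.get_image("top"); cv2.imwrite("pics/top2.png",cv2.resize(im[130:210,300:390,::-1],None,fx=7,fy=7,interpolation=cv2.INTER_CUBIC)); print(manip.current_tool_pos()-pose(tier(x,.028,Z),LIP,TH,-.03)[0],manip.current_clock(),manip.current_finger_gap())
E
python3 c.py
```

```text
[-2.6601 -0.8581  5.4459]
0.085 [ 0.5788 -0.3456  2.4809]
0.092 [-1.4623 -0.7541  5.9561]
0.098 [-3.2808 -0.4964  6.6865]
0.103 [-2.337  -1.6872  6.9107]
0.107 [-3.6041 -2.1814  7.1836]
0.11 [-3.8992 -2.1149  9.1309]
0.112 [-4.3988 -1.5689 10.5081]
0.114 [-5.0335 -1.1557 10.2899]
[-0.0007 -0.001   0.0005] 17.6667 0.013699664179942945
```

View pics/top2.png

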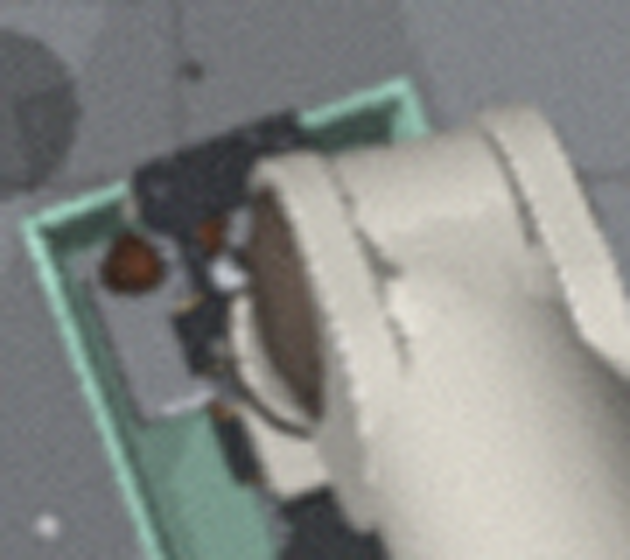

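Top view: one nut sits on the scoop floor at (132,262), and another shows between the fingers at (208,235). Now tilting back along the wall, lifting, and checking from the scene camera.

```bash
cat > d.py <<'E'
from h import *
def go(x,y,z,p,v): manip.servo_line(*pose(tier(x,y,z),LIP,TH,p),vel=v)
for p in (.08,.16,.24,.32,.40,.46):
    z=.007+.096*np.sin(p); go(.1135+.16*(z-.005),.028,z,p,.05); f=manip.current_force(); print(p,f)
    if np.linalg.norm(f)>30: break
go(.112,.028,.10,.46,.08); go(.08,.026,.19,.46,.12)
print(manip.current_clock(),manip.current_force(),manip.current_finger_gap())
im=viewer.get_image("scene"); c=proj("scene",manip.current_tool_pos())[0].astype(int); print(c)
x0,y0=max(c[0]-60,0),max(c[1]-40,0); cv2.imwrite("pics/sc3.png",cv2.resize(im[y0:y0+90,x0:x0+120,::-1],None,fx=6,fy=6,interpolation=cv2.INTER_CUBIC))
E
python3 d.py
```

```text
0.08 [ 0.9112  0.0665 -0.9739]
0.16 [ 0.1469 -0.0248 -1.0385]
0.24 [-0.2866 -0.8845 -1.937 ]
0.32 [ 0.6604  0.8581 -0.8213]
0.4 [-0.0884  0.1319 -1.3927]
0.46 [ 0.0463  0.4438 -0.5241]
20.9917 [ 0.5829  0.5003 -1.424 ] 0.013920122325146972
[196 150]
```

View pics/sc3.png

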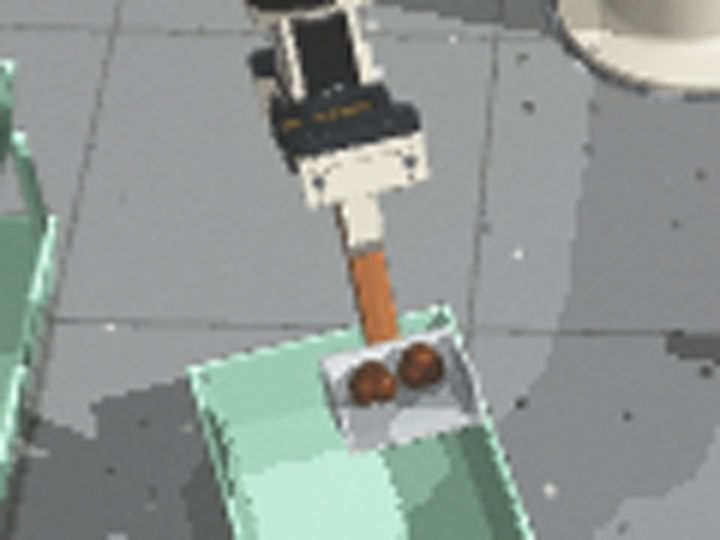

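Both nuts are inside, against the back wall. Carrying to the bowl.

```bash
cat > e.py <<'E'
from h import *
a=tier(.08,.026,.19); B=np.array([BOWL[0]-.005,BOWL[1]+.012,.22]); Y1=np.radians(-65)
W=[pose(a+(B-a)*min(1,s*1.0),LIP,TH+(Y1-TH)*s,.46-.2*s) for s in np.linspace(0,1,7)[1:]]
P=[pose([*B[:2],z],LIP,Y1,p) for z,p in((.15,.15),(.10,-.1),(.085,-.4))]
print([manip.solve_ik(*w) is not None for w in W+P])
for w in W:
    manip.servo_line(*w,vel=.16)
print(manip.current_clock(),manip.current_q(),manip.current_finger_gap())
im=viewer.get_image("top"); cv2.imwrite("pics/top4.png",cv2.resize(im[130:270,80:280,::-1],None,fx=4,fy=4,interpolation=cv2.INTER_CUBIC))
print((proj("top",[[*B]])-[80,130])*4)
E
python3 e.py
```

```text
[True, True, True, True, True, True, True, True, True]Traceback (most recent call last):
  File "e.py", line 7, in <module>
    manip.servo_line(*w,vel=.16)
    ~~~~~~~~~~~~~~~~^^^^^^^^^^^^
bench.PlanningError: the arm cannot follow that straight line within its joint ranges
```

Run:
```python
from h import *
a=tier(.08,.026,.19); B=np.array([BOWL[0]-.005,BOWL[1]+.012,.22]); Y1=np.radians(-65)
print(manip.current_tool_pos(),manip.current_q(),manip.current_clock())
for s in np.linspace(0,1,7):
    w=pose(a+(B-a)*s,LIP,TH+(Y1-TH)*s,.46-.2*s); print(w[0],manip.solve_ik(*w))
```

```text
[0.4752 0.0223 0.2516] [ 1.2958 -0.2986 -1.2759  2.2345 -0.3787  0.6304  0.0936] 23.7833
[ 0.484  -0.1913  0.2338] [ 1.5105  0.1779 -1.0077  2.1276 -0.3346  0.6436  1.1184]
[ 0.476  -0.0843  0.2428] [ 1.2146 -0.0905 -0.9345  2.2556 -0.4152  0.5748  0.6744]
[0.4754 0.0227 0.2518] [ 1.2953 -0.2991 -1.2766  2.2341 -0.378   0.6304  0.0921]
[0.4818 0.1277 0.2607] [ 0.1263  0.0345 -0.6517  2.1051  0.4189  0.8286 -1.1753]
[0.4945 0.2292 0.2695] [-0.3163  0.2007 -0.4276  1.8933  0.4694  1.0491 -1.609 ]
[0.5123 0.3256 0.2783] [-0.6244  0.3613 -0.2065  1.6386  0.3884  1.2163 -1.856 ]
[0.5335 0.4161 0.287 ] [-0.84    0.5285  0.0146  1.3551  0.2378  1.3646 -2.0228]
```

Run:
```python
from h import *
a=tier(.08,.026,.19); B=np.array([BOWL[0]-.005,BOWL[1]+.012,.22]); Y1=np.radians(-65)
q0=np.array(manip.current_q())
for dx in (0,.08,.12):
  for s,ss in ((.333,.333),(.333,.4),(.36,.36),(.4,.4),(.45,.45),(.5,.5)):
    w=pose(a+(B-a)*s+[dx,0,0],LIP,TH+(Y1-TH)*ss,.46-.2*s); q=manip.solve_ik(*w); print(dx,s,ss,None if q is None else np.array(q)-q0, None if q is None else q[1])
```

```text
0 0.333 0.333 [-0.0007  0.     -0.0001 -0.0002  0.0009 -0.0003 -0.0006] -0.29854223343980985
0 0.333 0.4 [-0.003   0.0001 -0.0623 -0.0174  0.1006  0.001  -0.2363] -0.29847122061973413
0 0.36 0.36 [-0.0233  0.0004 -0.0364 -0.016   0.0636  0.0096 -0.1459] -0.2981997833039042
0 0.4 0.4 [-0.0374  0.0095 -0.1082 -0.045   0.1605  0.0313 -0.3603] -0.2890236480785495
0 0.45 0.45 [-0.0122  0.0285 -0.234  -0.0897  0.2738  0.0708 -0.6118] -0.27004731260249865
0 0.5 0.5 [-1.1695  0.333   0.6242 -0.1294  0.7976  0.1982 -1.2689] 0.0344504951251033
0.08 0.333 0.333 [-0.6365  0.412   0.4092 -0.1489  0.7419  0.0069 -0.6852] 0.11341940024582738
0.08 0.333 0.4 [-0.9026  0.4064  0.6277 -0.161   0.7822  0.0375 -0.8606] 0.1078706905591983
0.08 0.36 0.36 [-0.6932  0.4242  0.4093 -0.1641  0.7943  0.0419 -0.8105] 0.12561891869796574
0.08 0.4 0.4 [-0.973   0.4196  0.6278 -0.1872  0.7996  0.0817 -0.932 ] 0.12104518723538037
0.08 0.45 0.45 [-1.0656  0.454   0.6281 -0.2304  0.8611  0.1547 -1.119 ] 0.1554029555561244
0.08 0.5 0.5 [-1.1509  0.4952  0.6283 -0.2819  0.906   0.2309 -1.2824] 0.19666158783929247
0.12 0.333 0.333 [-0.672   0.5117  0.4136 -0.2323  0.856   0.0445 -0.7658] 0.21315636884394906
0.12 0.333 0.4 [-0.9159  0.4916  0.6295 -0.2447  0.8503  0.0643 -0.8974] 0.193089034276915
0.12 0.36 0.36 [-0.7233  0.5226  0.4129 -0.2474  0.8978  0.0806 -0.8765] 0.22400962227985477
0.12 0.4 0.4 [-0.9809  0.5033  0.6293 -0.2705  0.861   0.1075 -0.9576] 0.20478401614997851
0.12 0.45 0.45 [-1.0667  0.5346  0.6291 -0.3136  0.9128  0.1801 -1.1289] 0.23603829096450868
0.12 0.5 0.5 [-1.1468  0.5725  0.629  -0.365   0.9507  0.2557 -1.28  ] 0.2738970876263141
```

```bash
cat > e2.py <<'E'
from h import *
a=tier(.08,.026,.19); B=np.array([BOWL[0]-.005,BOWL[1]+.012,.22]); Y1=np.radians(-65)
for s,dx in ((.333,.1),(.45,.1),(.55,.1),(.65,.09),(.75,.08),(.85,.06),(.92,.03),(1,0)):
    w=pose(a+(B-a)*s+[dx,0,0],LIP,TH+(Y1-TH)*s,.46-.2*s)
    try: manip.servo_line(*w,vel=.16)
    except manip.PlanningError as e: print("fail",s,e,manip.solve_ik(*w)); break
    print(s,np.array(manip.current_q()))
print(manip.current_clock(),manip.current_finger_gap())
E
python3 e2.py
```

```text
fail 0.333 the arm cannot follow that straight line within its joint ranges [ 0.6404  0.1642 -0.8636  2.0444  0.4235  0.6551 -0.6357]
23.7833 0.014019766430759802
```

```bash
cat > fit.py <<'E'
from h import *
from scipy.optimize import least_squares
rng=np.random.default_rng(0); D=[]
while len(D)<60:
    p=[rng.uniform(.35,.7),rng.uniform(-.3,.5),rng.uniform(.12,.4)]; Q=(R.from_rotvec(rng.uniform(-.5,.5,3))*tool(rng.uniform(-2,1),0)[1])
    q=manip.solve_ik(p,Q.as_quat())
    if q is not None: D.append((np.array(q),np.array(p),Q))
q=np.array([d[0] for d in D]); P=np.array([d[1] for d in D]); Q=R.from_quat([d[2].as_quat() for d in D])
def fk(x,q):   # chain of [fixed rotvec+trans, rot z]
    x=x.reshape(8,6); r=R.from_rotvec(np.zeros((len(q),3))); p=np.zeros((len(q),3))
    for i in range(8):
        p=p+r.apply(x[i,3:]); r=r*R.from_rotvec(x[i,:3])
        if i<7: r=r*R.from_rotvec(np.c_[0*q[:,i],0*q[:,i],q[:,i]])
    return p,r
res=lambda x:(lambda p,r:np.r_[(p-P).ravel(),.3*(r.inv()*Q).as_rotvec().ravel()])(*fk(x,q))
best=None; h=np.pi/2
import itertools
for sg in itertools.product((1,-1),repeat=3):
    s2,s4,s6=sg
    x0=np.zeros((8,6)); x0[0,5]=.34
    for i,s in ((1,s2),(3,s4),(5,s6)): x0[i,0]=-h*s; x0[i+1,0]=h*s
    x0[3,4]=0; x0[2,4]=.4*-s2*0; x0[7,5]=.25
    x0[3,5]=.4; x0[5,5]=.4
    s=least_squares(res,x0.ravel(),max_nfev=150,method='trf',x_scale=1.)
    m=np.abs(s.fun).max(); print(sg,s.cost,m)
    if best is None or s.cost<best[0]: best=(s.cost,s.x)
    if m<1e-3: break
np.save("fk.npy",best[1]); p,r=fk(best[1],np.array([manip.current_q()])); print(p,manip.current_tool_pos())
E
timeout 400 python3 fit.py
```

```text
(1, 1, 1) 7.762028761714697 0.8154096246181392
(1, 1, -1) 8.069195484122671e-19 1.7955426034887978e-10
[[0.4752 0.0223 0.2516]] [0.4752 0.0223 0.2516]
```

```bash
cat > pl.py <<'E'
from h import *
from scipy.optimize import least_squares
X=np.load("fk.npy").reshape(8,6)
LO=np.array([-2.88,-.31,-1.54,.2,-1.41,.19,-2.57])+.04; HI=np.array([2.88,2.03,1.56,2.42,4.55,2.02,2.57])-.04
def fk(q):
    r=R.identity(); p=np.zeros(3)
    for i in range(8):
        p=p+r.apply(X[i,3:]); r=r*R.from_rotvec(X[i,:3])
        if i<7: r=r*R.from_rotvec([0,0,q[i]])
    return p,r
def err(q,w): p,r=fk(q); return np.r_[p-w[0],.3*(r.inv()*R.from_quat(w[1])).as_rotvec()]
def ik(w,qp,pref=None,k=.003):
    c=lambda q:np.r_[err(q,w),(k*(q-pref) if pref is not None else []),.001*(q-qp)]
    q=least_squares(c,np.clip(qp,LO+1e-6,HI-1e-6),bounds=(LO,HI)).x
    q=least_squares(lambda z:np.r_[err(z,w),1e-6*(z-q)],q,bounds=(LO,HI)).x
    return q,np.linalg.norm(err(q,w))
a=tier(.08,.026,.19); B=np.array([BOWL[0]-.005,BOWL[1]+.012,.22]); Y1=np.radians(-65)
def carry(s,dx): return pose(a+(B-a)*s+[dx,0,0],LIP,TH+(Y1-TH)*s,.46-.2*s)
E
cat > p1.py <<'E'
from pl import *
q0=np.array(manip.current_q()); 
for pref in ([0,.7,0,1.6,.2,1.1,0],[.4,.8,-.6,1.6,0,1.1,-.5]):
    pref=np.array(pref); q=q0; L=[]; 
    S=[(1/3+.3*t,.06*t) for t in np.linspace(0,1,8)[1:]]+[(.633+.367*t,.06*(1-t)) for t in np.linspace(0,1,8)[1:]]
    # slow null-space motion: limit step
    for s in S:
        w=carry(*s); q,e=ik(w,q,pref,.0012); L.append(q)
        if e>1e-3: print("bad",s,e)
    for z,p in((.15,.15),(.10,-.1),(.085,-.4),(.085,-.7),(.085,-1.0),(.085,-1.2)):
        q,e=ik(pose([*B[:2],z],LIP,Y1,p),q,pref,.0012); L.append(q)
        if e>1e-3: print("bad pour",z,p,e)
    L=np.array(L); A=np.vstack([q0,L]); print(np.abs(np.diff(A,axis=0)).max(1)); print(L[[0,6,13,19]])
    dev=[]
    for i in range(len(A)-1):
        p,r=fk((A[i]+A[i+1])/2); p0,r0=fk(A[i]); p1,r1=fk(A[i+1]); up=(r.as_matrix()[:,2]); mid=r0.as_matrix()[:,2]+r1.as_matrix()[:,2]
        dev.append([np.linalg.norm(p-(p0+p1)/2)*1e3,np.degrees(np.arccos(np.clip(up@mid/np.linalg.norm(mid),-1,1)))])
    print(np.array(dev).T.round(1))
    np.save(f"plan.npy",L)
E
python3 p1.py
```

```text
[0.8376 0.3835 0.1984 0.1271 0.1051 0.088  0.0744 0.1032 0.094  0.0856
 0.0787 0.0734 0.0738 0.0755 0.1614 0.2525 0.3358 0.2674 0.199  0.1422]
[[ 0.4581 -0.0583 -0.7174  2.202   0.2237  0.6512 -0.6324]
 [-0.4918  0.2373 -0.1233  1.8371  0.4107  0.9848 -1.417 ]
 [-0.9018  0.5295  0.1092  1.3578  0.1916  1.3557 -1.9896]
 [ 0.1974  0.9394 -0.292   1.3916 -0.8188  1.5069 -0.8233]]
[[15.5  0.7  0.1  0.2  0.2  0.3  0.3  0.3  0.3  0.3  0.3  0.3  0.3  0.3
   1.   3.6  5.5  5.3  4.4  1.6]
 [ 1.1  0.2  0.1  0.1  0.1  0.   0.   0.   0.   0.   0.   0.   0.   0.
   0.1  0.8  1.1  1.1  0.8  0.3]]
[0.6777 0.2768 0.1966 0.1577 0.1298 0.108  0.0907 0.112  0.1028 0.094
 0.0867 0.0807 0.0761 0.0756 0.1751 0.2351 0.333  0.2713 0.1874 0.149 ]
[[ 0.7604 -0.0699 -0.9974  2.1964  0.1806  0.6438 -0.5841]
 [-0.0727  0.2885 -0.6247  1.8235  0.5668  1.0485 -1.5414]
 [-0.5688  0.5606 -0.4075  1.3432  0.4454  1.4236 -2.1664]
 [ 0.4305  1.0444 -0.7033  1.3812 -0.5218  1.3691 -1.0169]]
[[8.7 0.9 0.3 0.2 0.2 0.3 0.3 0.3 0.3 0.3 0.3 0.3 0.3 0.3 1.  3.6 5.5 5.3
  3.8 1.2]
 [0.5 0.2 0.1 0.1 0.1 0.1 0.  0.  0.  0.  0.  0.  0.  0.  0.1 0.8 1.1 1.
  0.7 0.2]]
```

```bash
cat > e3.py <<'E'
from h import *
L=np.load("plan.npy")
for i in (0,1,3,6,9,13):
    manip.movej(L[i].tolist()); print(i,manip.current_clock())
print(manip.current_tool_pos(),manip.current_finger_gap())
im=viewer.get_image("scene"); c=proj("scene",manip.current_tool_pos())[0].astype(int); print(c)
x0,y0=max(c[0]-60,0),max(c[1]-50,0); cv2.imwrite("pics/sc5.png",cv2.resize(im[y0:y0+100,x0:x0+130,::-1],None,fx=6,fy=6,interpolation=cv2.INTER_CUBIC))
E
python3 e3.py
```

```text
0 24.475
1 24.8917
3 25.325
6 25.7667
9 26.225
13 26.7583
[0.5342 0.4142 0.2866] 0.013700138127291612
[363 154]
```

View pics/sc5.png

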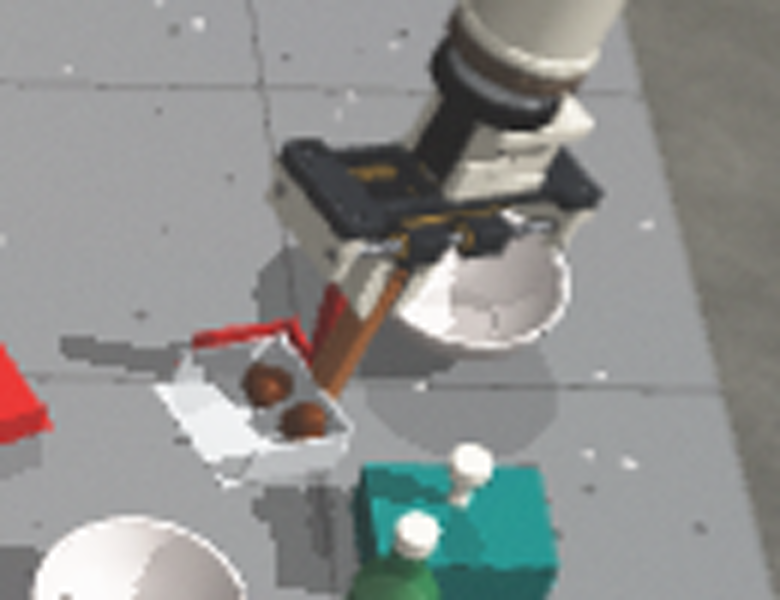

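Both nuts are still in the scoop and the bowl is below. Pouring.

```bash
cat > f.py <<'E'
from pl import *
L=np.load("plan.npy")
for i in range(14,20):
    A=np.array(manip.current_q())
    for t in ((.5,1) if i>15 else (1,)): manip.movej((A+(L[i]-A)*t).tolist())
    if i>15: manip.sleep(.15)
manip.sleep(.4); print(manip.current_clock(),manip.current_force(),manip.current_tool_pos())
for n in("scene","top"):
    im=viewer.get_image(n); c=proj(n,[*BOWL,.05])[0].astype(int); y0,x0=c[1]-45,c[0]-65
    cv2.imwrite(f"pics/{n}6.png",cv2.resize(im[y0:y0+90,x0:x0+130,::-1],None,fx=3,fy=4,interpolation=cv2.INTER_CUBIC))
cv2.imwrite("pics/both6.png",np.hstack([cv2.imread("pics/scene6.png"),cv2.imread("pics/top6.png")]))
E
python3 f.py
```

```text
30.6 [ 0.6287  1.3442 -1.6644] [0.603  0.2673 0.202 ]
```

View pics/both6.png

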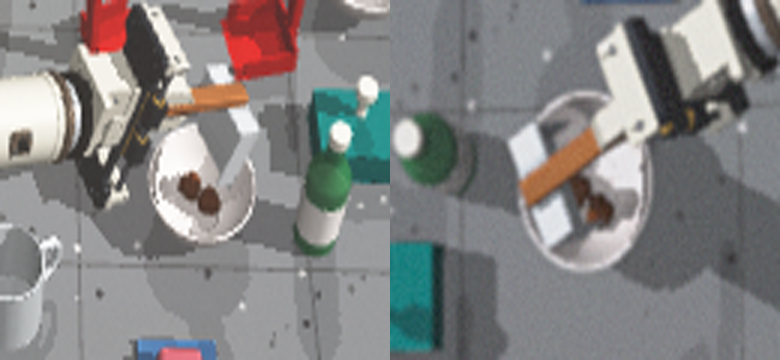

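Both nuts lie in the bowl, at (190,185) and (208,202) in the left half, and the bowl is upright. Returning the scoop to its original spot.

```bash
cat > g.py <<'E'
from pl import *
pref=np.array([.4,.8,-.6,1.6,0,1.1,-.5]); q0=q=np.array(manip.current_q()); c,s=np.cos(YAW0),np.sin(YAW0)
E=np.array([HXY[0]+.089*c,HXY[1]+.089*s,.14]); b=np.array([*B[:2],.20]); L=[]
W=[pose([*B[:2],z],LIP,Y1,p) for z,p in((.115,-1.2),(.15,-1.0),(.18,-.7),(.20,-.35),(.20,0))]
W+=[pose(b+(E-b)*t,LIP,Y1+(YAW0-Y1)*t,0) for t in np.linspace(0,1,7)[1:]]
for w in W:
    q,e=ik(w,q,pref,.0006); L.append(q)
    if e>1e-3: print("bad",e)
A=np.vstack([q0,L]); D=np.abs(np.diff(A,axis=0)).max(1); print(D)
print([round(1e3*np.linalg.norm(fk((A[i]+A[i+1])/2)[0]-(fk(A[i])[0]+fk(A[i+1])[0])/2),1) for i in range(len(L))])
assert D.max()<1.1
for q in L: manip.movej(q.tolist())
T=tool(YAW0,0)[1].as_quat(); manip.sleep(.2); F0=manip.current_force(); print(manip.current_tool_pos(),manip.current_clock())
manip.servo_line([*HXY,ZG+.015],T,vel=.1)
for dz in np.arange(.008,-.0045,-.001):
    manip.servo_line([*HXY,ZG+dz],T,vel=.02); f=manip.current_force()-F0
    if f[2]>3: break
print("contact",dz,f,manip.current_clock())
E
python3 g.py
```

```text
[0.0385 0.1866 0.2046 0.2958 0.3245 0.2217 0.2398 0.2619 0.2857 0.3067
 0.3195]
[np.float64(0.2), np.float64(0.5), np.float64(3.3), np.float64(6.6), np.float64(6.6), np.float64(0.7), np.float64(0.8), np.float64(0.8), np.float64(0.8), np.float64(0.9), np.float64(0.9)]
[0.4464 0.0933 0.2335] 34.9
contact 0.0 [-2.2101  0.1066  6.5175] 38.8
```

```bash
cat > i.py <<'E'
from h import *
effector.open_jaws(); manip.sleep(.2)
manip.servo_line([*HXY,.20],vel=.1)
manip.servo_line([*HXY,.36],vel=.2)
manip.movej([1.4,.2,-.6,1.7,.2,1.2,-.2]); manip.sleep(.5)
print(manip.current_clock(),manip.current_tool_pos())
im=viewer.get_image("top"); cv2.imwrite("pics/end.png",cv2.resize(im[120:280,80:390,::-1],None,fx=2.5,fy=2.5,interpolation=cv2.INTER_CUBIC))
E
python3 i.py
```

```text
45.0083 [ 0.3166 -0.4651  0.3433]
```

View pics/end.png

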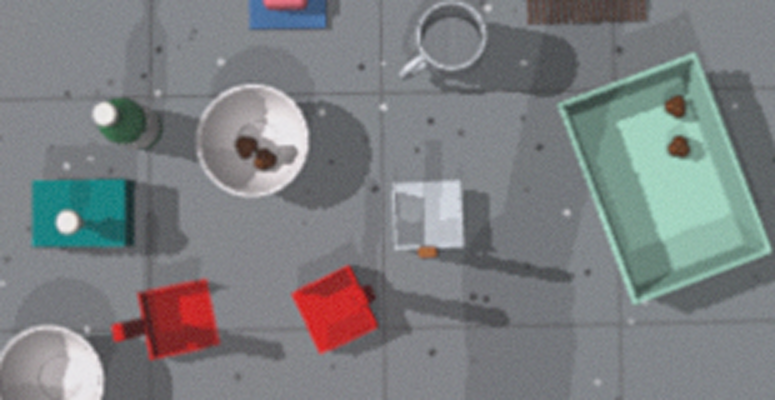

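The final view shows two nuts in the bowl at (255,152), the scoop standing empty at (428,215), and the other two nuts untouched in the tier. Everything else is in place.

```bash
python3 -c "
from bench import manip
print(manip.hand_in())"
```

```text
the job is handed in; nothing more can be done
None
```

The job is handed in at about 45 s of the 64 s limit: two soap nuts were scooped in one go against corner1 and tipped into the right-hand bowl, and the empty scoop was left standing on the ledge where it started, with nothing spilled or displaced in the final picture.

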